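# Lower the leg rest of a lounger side frame on its ratchet

## Robot

A 6-joint arm with a two-finger parallel gripper is mounted at the origin on the work surface. World frame = base frame: x ahead of the robot, y to its left, z up, the work surface at z = 0. Lengths are in m, angles in rad, forces in N, time in s.
With the tool pointing down it reaches from about 0.35 to 0.975 m from the base axis. Payload 4.9 kg.
Tool frame: the origin (TCP) lies at the very end of the fingers, on their centre line; the grasp point (between the pads) lies 19 mm behind it; z points along the fingers, y is the line along which they close (so a half turn about z gives the same grasp; the last joint's range is limited). The gripper opens to 85 mm and grips with 20 to 120 N. Pads are 22 mm wide; open, the fingers measure 114 mm over their backs; the gripper's body (76 mm by 85 mm) begins 54 mm behind the grasp point. The pads swing forward as they close: fully open they stand 13 mm farther back than shut.
Start: joints at [-1.296, 0.053, 1.613, -0, 1.476, -0.119], TCP at [0.24, -0.577, 0.231] pointing down, gripper open.
Joint ranges: [-3.01, 3.01], [-1.01, 2.22], [0.06, 2.58], [-1.02, 4.17], [0.09, 2.62], [-3.14, 3.14]. Speed limits (rad/s): [2.57, 2.57, 3.14, 3.14, 3.14, 3.14].

## Interface

Orientations are given as a rotation vector (axis times angle).
In Python, from station import ctrl, imaging gives the robot as it stands.
- The arm moves only by the tool play_rows, never from a script. Its argument "series" is a list of rows, each a list of 3 entries, a list of its own where there are three numbers: the opening, from 0 (shut) to 1 (fully open), then the shift along the tool's x, y, z each as a share of 0.05 m, from -1 to 1, then the turn, a rotation vector about the tool's x, y, z each as a share of 8 degrees, from -1 to 1. In form: [[grip, [dx, dy, dz], [ax, ay, az]], ...]. A call has 1 to 8 rows; each row shifts and turns the commanded pose from where the row before left it, along the tool's axes as they then stand; what a row does not reach is not made up. A row lasts 1/8 s, in which the tool goes at most 62.5 mm and 10.7 degrees, less where a joint would pass 70% of its speed; a pose out of reach is approached as far as the arm can. A call with a number of a shift or a turn outside -1 to 1 is refused whole. A call with a gripper value outside its range is refused whole. The fingers move at their own pace and stop on an object; "force" is the grip in N (left out, the last holds). Time passes only in rows, so rows that do not move let the fingers close. It gives the time, the measured TCP pose, the force, the opening and the grip force at its end, in the units of the state.
- ctrl.get_obs(): the state, without advancing time (a new reading comes with each control period).
- imaging.get_image(name): name is "scene" or "top"; returns a dict with "color" (384x512x3 uint8, blue, green, red), "fx", "fy", "cx", "cy" (pixels), "extrinsics" (4x4, takes a point from world to camera coordinates). Camera axes: x right, y down, z forward; pixel columns grow to the right and rows downward; lengths in m; the calibration is good to about 2 mm. A picture is of the moment at which its call begins. There is no depth.
- ctrl.finish_job(): hands the job in; it is judged then, once.
The state is a dict: "t": time; "q": joint angles; "dq": joint speeds; "effort": joint torques, N m; "tool_pos": TCP position; "tool_rot": TCP orientation; "contact_force": force on the tool from outside, world axes, zero at the start; "wrist_torque": the same for the moment, N m; "opening": finger opening in m; "grip_force": force on a finger pad.
Only numpy, scipy, OpenCV 4.12 (cv2) and the standard library are available. Lean on these libraries where they do the work, as an engineer would, in place of code of your own. Each camera call takes 0.05 s, during which the arm holds its last target. There are 200 camera calls.

## Task

Lower the leg rest of the wooden lounger frame and leave it locked: press down the thumb pad on the tail of its steel ratchet pawl so that the nose snaps clear of the teeth, push the leg rest's cross bar down until it is fully home, level with the side rail, then press the thumb pad on the nose down so that the pawl snaps back into the teeth. Only press and push with the fingers: do not lift the leg rest, and leave the other things on the bench where they are.

Things in the scene. Friction and masses are not known exactly. Their poses are not given: they have to be found in the camera images.
- frame: The lounger's side frame in its plywood assembly cradle, fixed to the bench. Origin on the bench right under the leg-rest hinge; x points level along the frame from the rail towards the leg rest, z up, y = z cross x. In these axes the raw beech side rail (30 mm thick in y, centred on y = 0, z 45 to 105 mm) runs from x = -430 to -30 mm, its cradle board from x = -410 to -40 mm (150 mm wide). The zinc-plated ratchet fitting (quadrant, pawl, pads) is on the rail's -y side.
- legrest (a joint): Leg-rest hinge, rad: 0 = fully down, level and in line with the rail, against its stop; grows as the bar rises (starts 0.72 to 0.94, upper stop 1.05). The stiff friction hinge stays where it is left; pushing it down takes about 1 to 5 N at the bar. With the pawl in the teeth it gives at most one tooth (0.21 rad) downward and then blocks.
- pawl (a joint): Pawl about its pivot, rad: 0 = nose hooked fully in the teeth; up to 0.1 = nose resting on the back of a tooth, still blocking; 0.38 = released, tail down on its stop, nose about 28 mm up. An over-centre spring snaps it to either end from the middle at 0.2 and keeps it there: it need not be held. Nothing else returns it.
- hinge (a point): Point on the leg-rest hinge axis (parallel to the frame's y), in the middle of the arm's thickness, 75 mm above the bench.
- bar (a point): Centre of the leg rest's cross bar: a round beech bar 30 mm in diameter, 150 mm long along the frame's y, at the end of a beech arm 30 mm wide and 40 mm high. It swings on a circle of 250 mm radius about the hinge: above its hinge by 250 mm x sin(joint), ahead by 250 mm x cos(joint). The arm joins it from the hinge side only. Push on its top.
- pawl_pivot (a point): Point on the pawl's pivot axis (parallel to the frame's y), 113 mm above the bench and 85 mm behind the hinge, in the middle of the pads' width.
- tail_pad (a point): Centre of the top face of the thumb pad on the pawl's tail (the end away from the leg rest): flat steel 26 x 27 mm, 4 mm thick, 45 mm behind the pivot. Engaged it is 141 mm above the bench; released it has swung 19 mm down and 7 mm further back. It takes about 5 N to start it, less after the middle, then a hard stop (up to 12 N if the leg rest has been pushed hard onto the tooth).
- nose_pad (a point): Centre of the top face of the equal thumb pad on the pawl's nose, right above the teeth, 60 mm ahead of the pivot. Engaged it is about 156 mm above the bench, released about 175 mm and 20 mm further back. It takes about 5 N to snap it back, then a hard stop.
- tin: Bystander, loose: varnish tin, 84 mm diameter, 108 mm high. Origin: centre of its underside, like the bystanders below.
- mallet: Bystander, loose: wooden mallet lying down, 280 mm long, head 62 x 120 x 75 mm.
- slats: Bystander, loose: two thin beech slats bound together, 190 x 45 x 18 mm, lying across under the leg rest.
- screwdriver: Bystander, loose: screwdriver lying on the bench.
- rungs: Bystander, loose: three 28 mm beech rungs bound in a pyramid, 200 mm long, 53 mm high.
- bolt_tray: Bystander, loose: grey tray of bolts, 130 x 90 x 35 mm.
- glue: Bystander, loose: white glue bottle, 54 mm diameter, 160 mm high.

How it is judged:
By the outcome, as a careful person would: the job done as asked, in the order asked, and still so for the second after the job is handed in, with the robot touching nothing.
It also fails if it takes over 59 s, if anything falls off the work surface, if the arm or the gripper's body presses on something with over 40 N, if the wrist force passes 120 N, or if a joint passes its speed limit or range.

## Working session

There is one attempt and no reset: what is moved stays moved. The work goes in short steps, Python scripts to look and compute and a tool call to move; the robot and the scene stay as the last step left them, time stands still between calls to the robot, and variables do not carry over. Pictures are saved under pics/ and viewed, at most 10 in all, crops included, and the job is handed in when it is done.

Besides the shell and the picture viewer there is one more tool, called after "Call:" as name(argument=value, ...) on one line, values as JSON. play_rows: Moves the arm, as the interface text tells. Shift numbers are shares of 0.05 m and turn numbers shares of 8 degrees, none past 1 either way. Its arguments: {"type":"object","properties":{"series":{"type":"array"},"force":{"type":"number"}},"required":["series"]}

```bash
mkdir -p pics; ls
cat > h.py <<'E'
import numpy as np,cv2
from station import ctrl,imaging
def P(im):
    E=np.array(im["extrinsics"]);K=np.array([[im["fx"],0,im["cx"]],[0,im["fy"],im["cy"]],[0,0,1]]);return K,E
def ray(im,uv):
    K,E=P(im);d=E[:3,:3].T@np.linalg.solve(K,[uv[0],uv[1],1]);return -E[:3,:3].T@E[:3,3],d
def onz(im,uv,z):
    o,d=ray(im,uv);return o+d*(z-o[2])/d[2]
def tri(a,ua,b,ub):
    Ka,Ea=P(a);Kb,Eb=P(b)
    X=cv2.triangulatePoints(Ka@Ea[:3],Kb@Eb[:3],np.array(ua,float).reshape(2,1),np.array(ub,float).reshape(2,1));return (X[:3]/X[3]).ravel()
def proj(im,p):
    K,E=P(im);c=K@(E[:3,:3]@np.array(p)+E[:3,3]);return c[:2]/c[2]
E
python3 - <<'E'
from h import *
import pickle
for n in("scene","top"):
    im=imaging.get_image(n);pickle.dump(im,open(n+".pkl","wb"));print(n,ray(im,(256,192)),im["fx"])
    cv2.imwrite(f"pics/{n}0.png",cv2.resize(im["color"],(800,600),interpolation=cv2.INTER_CUBIC))
E
```

```text
pics
scene (array([ 1.09486146, -0.61041462,  0.89992674]), array([-0.48166964,  0.5134144 , -0.71021674])) 436.9206790815721
top (array([ 0.30106806, -0.03464644,  1.27760881]), array([ 0.20117118,  0.02840293, -0.97925026])) 440.60380746903695
```

View pics/scene0.png

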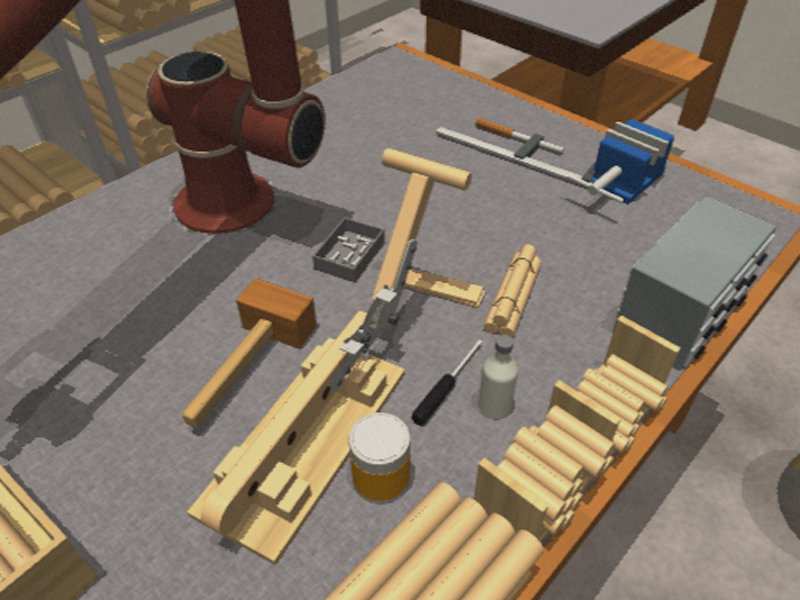

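View pics/top0.png

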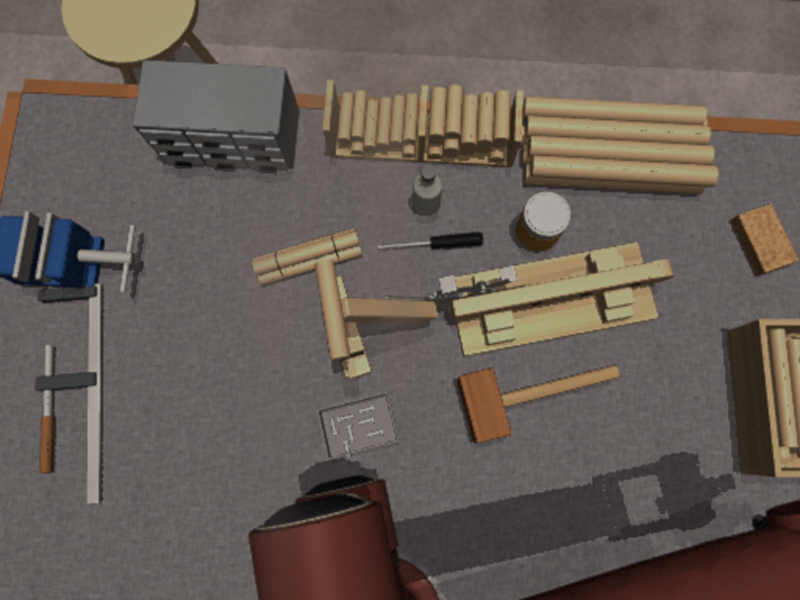

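The scene picture shows the raised leg rest with its bar at about (425,168), the nose pad near (385,297) and the tail pad near (352,342). In the top view the nose pad is near (447,284), the tail pad near (508,274), and the bar runs from (325,260) to (343,355). I'll zoom in on both views.

Run:
```python
from h import *
import pickle
s=pickle.load(open("scene.pkl","rb"))["color"];t=pickle.load(open("top.pkl","rb"))["color"]
# scene crop x 200..300,y 90..240 x4 ; top crop x195..345,y145..245 
a=cv2.resize(s[90:240,200:300],None,fx=4,fy=4,interpolation=cv2.INTER_CUBIC)
b=cv2.resize(t[150:250,200:300],None,fx=4,fy=4,interpolation=cv2.INTER_CUBIC)
c=cv2.resize(t[150:200,270:340],(400,200*400//280*0+200),interpolation=cv2.INTER_CUBIC) if 0 else cv2.resize(t[150:200,250:350],None,fx=4,fy=4,interpolation=cv2.INTER_CUBIC)
cv2.imwrite("pics/z.png",np.hstack([a,np.vstack([b,c])]))
```

```text
(no output)
```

View pics/z.png

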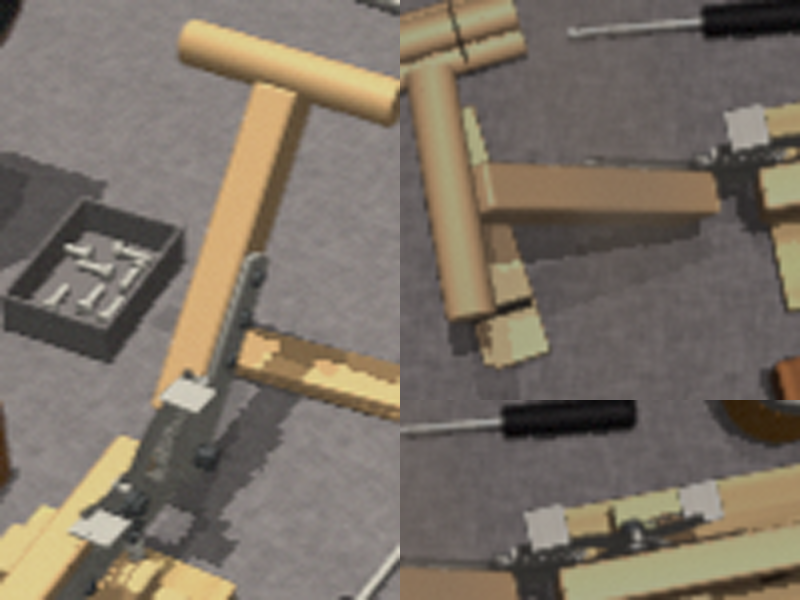

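The zoom shows the nose pad at scene (247,188) and top (286.4,181.4), the tail pad at scene (225,221.5) and top (325,175), and both bar ends clearly in each view. Next I triangulate these points.

Run:
```python
from h import *
import pickle
s=pickle.load(open("scene.pkl","rb"));t=pickle.load(open("top.pkl","rb"))
S=lambda x,y:(200+x/4-.375,90+y/4-.375)
T=lambda x,y:(200+(x-400)/4-.375,150+y/4-.375)
U=lambda x,y:(250+(x-400)/4-.375,150+(y-400)/4-.375)
n=tri(s,S(188,394),t,U(547,527));l=tri(s,S(101,527),t,U(701,502))
b1=tri(s,S(188,42),t,T(470,314));b2=tri(s,S(390,105),t,T(432,68))
print("nose",n,"tail",l,"bar",b1,b2,(b1+b2)/2,np.linalg.norm(b1-b2))
d=(n-l);print("dir",np.degrees(np.arctan2(d[1],d[0])),np.linalg.norm(d[:2]))
e=b2-b1;print("bar dir",np.degrees(np.arctan2(e[1],e[0])))
for X,u in((n,S(188,394)),(l,S(101,527)),(b1,S(188,42)),(b2,S(390,105))):print(proj(s,X)-u)
print("onz nose",onz(t,U(547,527),.156),"tail",onz(t,U(701,502),.141))
o=ctrl.get_obs();print(o["tool_pos"],o["tool_rot"],o["opening"],o["contact_force"],o["t"])
```

```text
nose [ 0.56482196 -0.07909988  0.15659561] tail [ 0.59188636 -0.18049528  0.14143616] bar [0.4184444  0.07846585 0.26439124] [0.56146167 0.11169227 0.26681076] [0.48995304 0.09507906 0.265601  ] 0.14684613767318888
dir 104.9449349183535 0.10494527053647207
bar dir 13.079194592273433
[-0.18456402  0.03572311]
[-0.34381699  0.05700609]
[ 0.14880694 -0.03188365]
[ 0.85617745 -0.23044348]
onz nose [ 0.56467279 -0.07946793  0.156     ] tail [ 0.59150826 -0.18116274  0.141     ]
[ 0.23966721 -0.57660138  0.23019438] [-3.07905628e+00 -6.14278852e-01  2.06828954e-04] 0.08584488283077076 [ 0.00403795  0.00433475 -0.56912701] 0.1
```

Call:
play_rows(series=[[0,[0,0,0],[0,0,1]],[0,[0.8,-0.55,0],[0,0,0]],[0,[0.8,-0.55,0],[0,0,0]],[0,[0.8,-0.55,0],[0,0,0]],[0,[0.8,-0.55,0],[0,0,0]],[0,[0.8,-0.55,0],[0,0,0]],[0,[0.8,-0.55,0],[0,0,0]],[0,[0.8,-0.55,0],[0,0,0]]], force=60)

```text
t: 1.1
tool_pos: [0.463, -0.3189, 0.2308]
tool_rot: [-3.116, -0.398, 0.001]
contact_force: [0.5, -0.3, -0.4]
opening: 0.0001
grip_force: 0.0
```

Call:
play_rows(series=[[0,[0.8,-0.55,0],[0,0,0]],[0,[0.8,-0.55,0],[0,0,0]],[0,[0.8,-0.5,0],[0,0,0]],[0,[0,0,0],[0,0,0]],[0,[0,0,0],[0,0,0]],[0,[0,0,0],[0,0,0]]])

```text
t: 1.85
tool_pos: [0.5577, -0.2137, 0.2311]
tool_rot: [-3.117, -0.396, 0.001]
contact_force: [-0.6, 0.0, 1.1]
opening: -0.0
grip_force: 0.0
```

```bash
cat >> h.py <<'E'
def go(target):
    from scipy.spatial.transform import Rotation as R
    o=ctrl.get_obs();r=R.from_rotvec(o["tool_rot"])
    print("t",round(o["t"],2),"pos",np.round(o["tool_pos"],4),"F",np.round(o["contact_force"],1),"open",round(o["opening"],4))
    print("shares",np.round(r.inv().apply(np.array(target)-o["tool_pos"])/.05,2))
    print("toolaxes",np.round(r.as_matrix(),3).tolist())
E
python3 - <<'E'
from h import *
go([.592,-.1805,.165])
im=imaging.get_image("scene");cv2.imwrite("pics/a.png",cv2.resize(im["color"][100:300,130:380],None,fx=3,fy=3,interpolation=cv2.INTER_CUBIC))
E
```

```text
t 1.85 pos [ 0.5577 -0.2137  0.2311] F [-0.6  0.   1.1] open -0.0
shares [ 0.83 -0.47  1.32]
toolaxes [[0.968, 0.25, -0.0], [0.25, -0.968, -0.0], [-0.0, -0.0, -1.0]]
```

View pics/a.png

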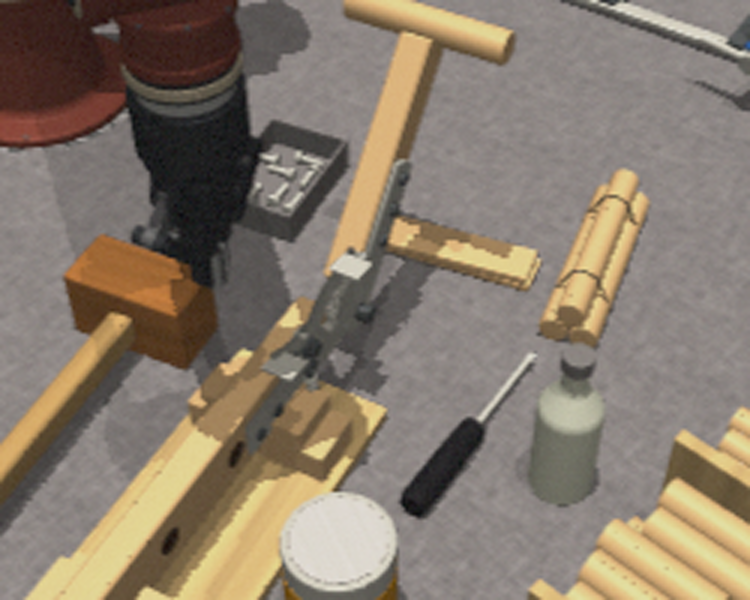

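The picture shows the closed gripper left of the rail at about (205,250) and the tail pad at about (285,367), with the way between them clear. I move over the pad and go down.

Call:
play_rows(series=[[0,[0.83,-0.44,0],[0,0,0]],[0,[0,0,0.7],[0,0,0]],[0,[0,0,0.7],[0,0,0]],[0,[0,0,0],[0,0,0]],[0,[0,0,0],[0,0,0]]])

```text
t: 2.52
tool_pos: [0.5934, -0.182, 0.1628]
tool_rot: [3.116, 0.397, 0.002]
contact_force: [0.2, -0.2, 1.2]
opening: -0.0
grip_force: 0.0
```

Call:
play_rows(series=[[0,[0,0,0.2],[0,0,0]],[0,[0,0,0.2],[0,0,0]],[0,[0,0,0.1],[0,0,0]],[0,[0,0,0],[0,0,0]]])

```text
t: 3.02
tool_pos: [0.5936, -0.1816, 0.1369]
tool_rot: [3.115, 0.398, 0.002]
contact_force: [1.1, -2.7, 2.8]
opening: 0.0002
grip_force: 2.1
```

Run:
```python
from h import *
go([.592,-.1815,.122])
```

```text
t 3.02 pos [ 0.5936 -0.1816  0.1369] F [ 1.1 -2.7  2.8] open 0.0002
shares [-0.03 -0.01  0.3 ]
toolaxes [[0.968, 0.251, 0.001], [0.251, -0.968, -0.001], [0.001, 0.001, -1.0]]
```

Call:
play_rows(series=[[0,[0,0.02,0.1],[0,0,0]],[0,[0,0.02,0.1],[0,0,0]],[0,[0,0.02,0.1],[0,0,0]],[0,[0,0,0],[0,0,0]]])

```text
t: 3.52
tool_pos: [0.5941, -0.1832, 0.1242]
tool_rot: [-3.114, -0.398, 0.0]
contact_force: [-6.2, 4.1, 17.9]
opening: 0.0001
grip_force: 7.9
```

Call:
play_rows(series=[[0,[0,0,0.05],[0,0,0]],[0,[0,0,0.05],[0,0,0]],[0,[0,0,0],[0,0,0]]])

```text
t: 3.9
tool_pos: [0.5944, -0.1833, 0.1238]
tool_rot: [-3.114, -0.399, 0.0]
contact_force: [-15.9, 7.9, 33.5]
opening: 0.0003
grip_force: 15.7
```

Call:
play_rows(series=[[0,[0,0,-0.8],[0,0,0]],[0,[0,0,-1],[0,0,0]],[0,[0,0,-1],[0,0,0]],[0,[0,0,-1],[0,0,0]],[0,[-0.5,0,0],[0,0,0]],[0,[-0.8,0,0],[0,0,0]],[0,[0,0,0],[0,0,0]]])

```text
t: 4.78
tool_pos: [0.529, -0.2002, 0.3049]
tool_rot: [-3.115, -0.396, 0.003]
contact_force: [0.5, 0.1, 0.1]
opening: -0.0001
grip_force: 0.0
```

Run:
```python
from h import *
go([.456,.087,.31])
im=imaging.get_image("scene");im2=imaging.get_image("top")
import pickle;pickle.dump((im,im2),open("r.pkl","wb"))
f=lambda i:cv2.resize(i,None,fx=4,fy=4,interpolation=cv2.INTER_CUBIC)
cv2.imwrite("pics/b.png",np.hstack([f(im["color"][90:240,200:300]),np.vstack([f(im2["color"][150:250,200:300]),f(im2["color"][150:200,250:350])])]))
```

```text
t 4.78 pos [ 0.529  -0.2002  0.3049] F [0.5 0.1 0.1] open -0.0001
shares [ 0.02 -5.93 -0.09]
toolaxes [[0.968, 0.25, -0.002], [0.25, -0.968, 0.002], [-0.002, -0.002, -1.0]]
```

View pics/b.png

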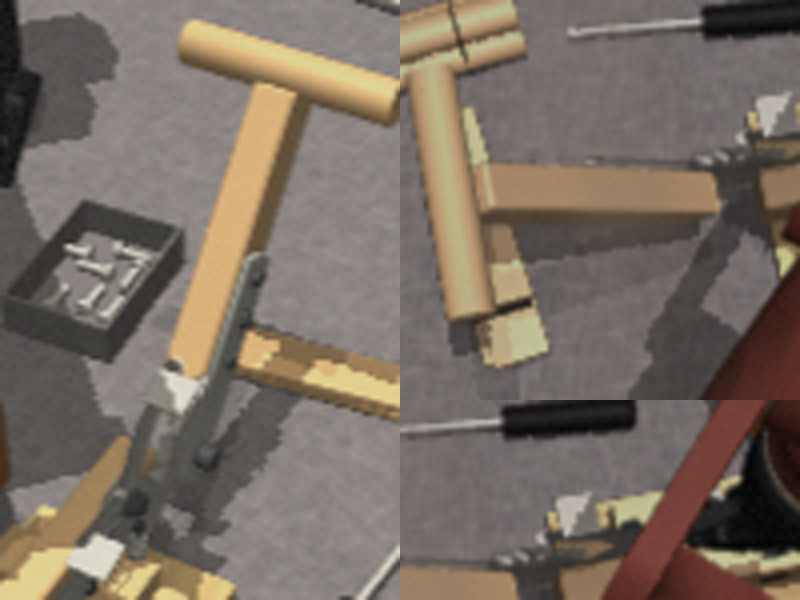

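The nose pad has moved up and back to crop (180,388), and the tail pad is down at (97,557). The pawl is released and the leg rest hasn't moved. Next I move above the bar.

Call:
play_rows(series=[[0,[0,-1,0],[0,0,0]],[0,[0,-1,0],[0,0,0]],[0,[0,-1,0],[0,0,0]],[0,[0,-1,0],[0,0,0]],[0,[0,-1,0],[0,0,0]],[0,[0,-0.93,0],[0,0,0]],[0,[0,0,0],[0,0,0]],[0,[0,0,0],[0,0,0]]])

```text
t: 5.88
tool_pos: [0.4566, 0.0868, 0.306]
tool_rot: [3.116, 0.4, -0.001]
contact_force: [0.2, -0.2, 0.9]
opening: 0.0003
grip_force: 0.0
```

Run:
```python
from h import *
go([.456,.087,.281])
```

```text
t 5.88 pos [0.4566 0.0868 0.306 ] F [ 0.2 -0.2  0.9] open 0.0003
shares [-0.01 -0.01  0.5 ]
toolaxes [[0.968, 0.252, -0.001], [0.252, -0.968, -0.0], [-0.001, 0.0, -1.0]]
```

Call:
play_rows(series=[[0,[0,0,0.3],[0,0,0]],[0,[0,0,0.25],[0,0,0]],[0,[0,-0.21,0.2],[0,0,0]],[0,[0,-0.21,0.2],[0,0,0]],[0,[0,-0.2,0.25],[0,0,0]],[0,[0,-0.2,0.25],[0,0,0]],[0,[0,0,0],[0,0,0]]])

```text
t: 6.75
tool_pos: [0.445, 0.1268, 0.2317]
tool_rot: [3.115, 0.401, -0.004]
contact_force: [0.9, 0.1, 0.0]
opening: -0.0002
grip_force: 0.0
```

Call:
play_rows(series=[[0,[0,-0.17,0.27],[0,0,0]],[0,[0,-0.17,0.28],[0,0,0]],[0,[0,-0.14,0.29],[0,0,0]],[0,[0,-0.13,0.3],[0,0,0]],[0,[0,-0.09,0.28],[0,0,0]],[0,[0,-0.09,0.29],[0,0,0]],[0,[0,0,0],[0,0,0]]])

```text
t: 7.62
tool_pos: [0.4348, 0.1643, 0.1462]
tool_rot: [3.115, 0.399, -0.006]
contact_force: [0.1, -0.4, -0.1]
opening: 0.0002
grip_force: 0.0
```

Call:
play_rows(series=[[0,[0,-0.06,0.29],[0,0,0]],[0,[0,-0.05,0.3],[0,0,0]],[0,[0,-0.02,0.3],[0,0,0]],[0,[0,0,0.1],[0,0,0]],[0,[0,0,0.1],[0,0,0]],[0,[0,0,0],[0,0,0]]])

```text
t: 8.38
tool_pos: [0.4344, 0.1707, 0.0935]
tool_rot: [3.116, 0.398, -0.001]
contact_force: [0.5, 0.1, -0.1]
opening: 0.0001
grip_force: 0.0
```

Run:
```python
from h import *
go([.431,.17,.09])
```

```text
t 8.38 pos [0.4344 0.1707 0.0935] F [ 0.5  0.1 -0.1] open 0.0001
shares [-0.07 -0.    0.07]
toolaxes [[0.968, 0.251, -0.0], [0.251, -0.968, -0.0], [-0.0, 0.0, -1.0]]
```

Run:
```python
from h import *
im=imaging.get_image("scene");im2=imaging.get_image("top")
f=lambda i:cv2.resize(i,None,fx=4,fy=4,interpolation=cv2.INTER_CUBIC)
cv2.imwrite("pics/c.png",np.hstack([f(im["color"][90:240,200:300]),f(im2["color"][110:260,190:290])]))
```

```text
(no output)
```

View pics/c.png

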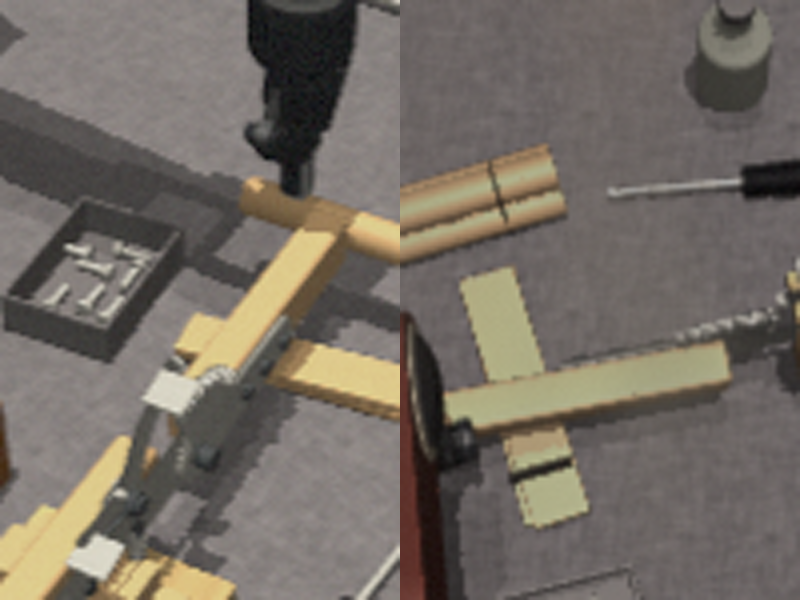

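The bar is following under the fingers, at crop (320,220), and is nearly level. The nose is still up. I push on until it meets the stop.

Call:
play_rows(series=[[0,[0,0,0.06],[0,0,0]],[0,[0,0,0.06],[0,0,0]],[0,[0,0,0],[0,0,0]]])

```text
t: 8.85
tool_pos: [0.4352, 0.171, 0.0898]
tool_rot: [3.116, 0.398, 0.001]
contact_force: [-4.4, -1.5, 10.9]
opening: 0.0
grip_force: 5.2
```

Call:
play_rows(series=[[0,[0,0,0.05],[0,0,0]],[0,[0,0,0.03],[0,0,0]],[0,[0,0,0],[0,0,0]],[0,[0,0,0],[0,0,0]]])

```text
t: 9.35
tool_pos: [0.4354, 0.171, 0.0894]
tool_rot: [3.115, 0.399, -0.002]
contact_force: [-16.4, -4.4, 32.4]
opening: 0.0
grip_force: 15.8
```

Call:
play_rows(series=[[0,[0,0,-0.9],[0,0,0]],[0,[0,0,-1],[0,0,0]],[0,[0,0,-1],[0,0,0]],[0,[0.3,0.9,0],[0,0,0]],[0,[0.3,0.9,0],[0,0,0]],[0,[0.3,0.9,0],[0,0,0]],[0,[0.3,0.9,0],[0,0,0]],[0,[0,0,0],[0,0,0]]])

```text
t: 10.35
tool_pos: [0.5387, 0.0094, 0.2284]
tool_rot: [3.117, 0.392, -0.001]
contact_force: [-0.7, 0.5, -0.5]
opening: 0.0
grip_force: 0.0
```

Run:
```python
from h import *
go([.567,-.088,.185])
```

```text
t 10.35 pos [0.5387 0.0094 0.2284] F [-0.7  0.5 -0.5] open 0.0
shares [0.07 2.03 0.87]
toolaxes [[0.969, 0.248, -0.001], [0.248, -0.969, -0.0], [-0.001, 0.0, -1.0]]
```

Call:
play_rows(series=[[0,[0.04,1,0],[0,0,0]],[0,[0.03,1,0],[0,0,0]],[0,[0,0,0.4],[0,0,0]],[0,[0,0,0.4],[0,0,0]],[0,[0,0,0],[0,0,0]],[0,[0,0,0],[0,0,0]]])

```text
t: 11.1
tool_pos: [0.5662, -0.083, 0.1887]
tool_rot: [-3.116, -0.401, 0.0]
contact_force: [-0.6, -0.2, 0.5]
opening: -0.0002
grip_force: 0.0
```

Call:
play_rows(series=[[0,[0,0,0.1],[0,0,0]],[0,[0,0,0.1],[0,0,0]],[0,[0,0,0.1],[0,0,0]],[0,[0,0,0],[0,0,0]]])

```text
t: 11.6
tool_pos: [0.5671, -0.0831, 0.1754]
tool_rot: [-3.114, -0.398, -0.004]
contact_force: [-0.8, 3.0, 7.5]
opening: -0.0
grip_force: 3.7
```

Call:
play_rows(series=[[0,[0,0,0.1],[0,0,0]],[0,[0,0,0.1],[0,0,0]],[0,[0,0,0.1],[0,0,0]],[0,[0,0,0],[0,0,0]]])

```text
t: 12.1
tool_pos: [0.566, -0.0843, 0.1579]
tool_rot: [-3.116, -0.398, 0.001]
contact_force: [-0.6, -0.2, -0.2]
opening: -0.0001
grip_force: 0.0
```

Call:
play_rows(series=[[0,[0,0,0.06],[0,0,0]],[0,[0,0,0.05],[0,0,0]],[0,[0,0,0],[0,0,0]],[0,[0,0,0],[0,0,0]]])

```text
t: 12.6
tool_pos: [0.5666, -0.0845, 0.1571]
tool_rot: [3.116, 0.398, 0.0]
contact_force: [-8.5, 2.7, 17.2]
opening: -0.0
grip_force: 8.5
```

Call:
play_rows(series=[[0,[0,0,-0.8],[0,0,0]],[0,[0,0,-1],[0,0,0]],[0,[0,0,-1],[0,0,0]],[0,[-1,0,0],[0,0,0]],[0,[-1,0.5,0],[0,0,0]],[0,[-1,0.5,0],[0,0,0]],[0,[-0.8,0.5,0],[0,0,0]],[0,[0,0,0],[0,0,0]]])

```text
t: 13.6
tool_pos: [0.3996, -0.2064, 0.293]
tool_rot: [3.117, 0.39, -0.0]
contact_force: [-0.1, 1.3, 0.4]
opening: -0.0002
grip_force: 0.0
```

Run:
```python
from h import *
im=imaging.get_image("scene");im2=imaging.get_image("top")
import pickle;pickle.dump((im,im2),open("e.pkl","wb"))
f=lambda i:cv2.resize(i,None,fx=4,fy=4,interpolation=cv2.INTER_CUBIC)
cv2.imwrite("pics/d.png",np.hstack([f(im["color"][90:240,200:300]),np.vstack([f(im2["color"][150:250,190:290]),f(im2["color"][150:200,250:350])])]))
o=ctrl.get_obs();print(o["tool_pos"],o["contact_force"],o["t"])
```

```text
[ 0.40115911 -0.20479683  0.29308737] [-0.0011218  -0.04326707  0.67191036] 13.7
```

View pics/d.png

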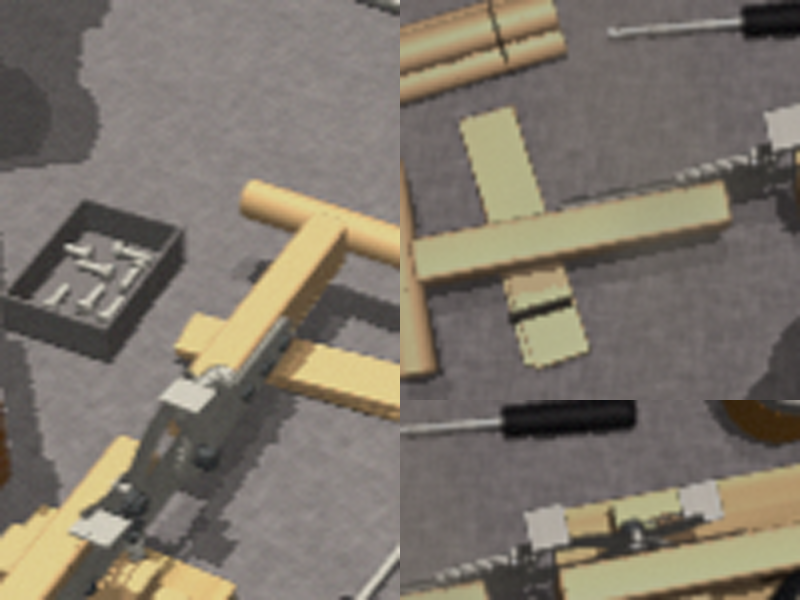

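Both pads are back at their engaged places: nose at crop (188,394), tail at (101,527). The bar is level with the rail, and nothing else has moved, so I hand in the job.

```bash
python3 -c "
from station import ctrl
print(ctrl.finish_job())"
```

```text
the job is handed in; nothing more can be done
None
```

The leg rest is fully down against its stop, the pawl is snapped back into the teeth, and the job is handed in at about 14 s; the last pictures show the other things on the bench where they were.

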